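Measure a spectacle temple on the bench thickness gauge

ROBOT

A 6-joint arm with a two-finger parallel gripper is mounted at the origin on the work surface. World frame = base frame: x ahead of the robot, y to its left, z up, the work surface at z = 0. Lengths are in m, angles in degrees, forces in N, time in s.
With the tool pointing down it reaches from about 0.3 to 0.775 m from the base axis. Payload 14.6 kg.
Tool frame: the origin (TCP) lies midway between the tips of the shut fingers; the grasp point (between the pads) lies 19 mm behind it; z points along the fingers, y is the line along which they close (so a half turn about z gives the same grasp; the last joint's range is limited). The gripper opens to 85 mm and grips with 20 to 120 N. Pads are 22 mm wide; open, the fingers measure 114 mm over their backs; the gripper's body (76 mm by 85 mm) begins 54 mm behind the grasp point. The pads swing forward as they close: fully open they stand 13 mm farther back than shut.
Start: joints at [59.496, 17.183, 87.147, -0, 75.671, -3.816], TCP at [0.247, 0.491, 0.231] pointing down, gripper open.
Joint ranges: [-173.82, 173.82], [-45.26, 126.66], [13.44, 144.39], [-59.66, 239.66], [0, 175.72], [-146.38, 146.38]. Speed limits (degrees/s): [127.2, 127.2, 147.25, 180, 180, 180].

INTERFACE

Orientations are given as a 3x3 rotation matrix whose columns are the frame's x, y, z axes.
In Python, from rig import robot gives the robot as it stands.
- The arm moves only by the shell command python3 -m handwheel 'ROWS' [FORCE]. ROWS is text: rows parted by semicolons, each of 7 numbers parted by spaces: the shift along the world's x, y, z in mm, then the turn, a rotation vector about the world's x, y, z in rad, then the gripper's target within -1 to 1 (fully open at 1, half-way at 0, shut at -1). In form: tx ty tz rx ry rz jaw; .... A call has 1 to 10 rows; each row is the pose to reach, as a shift and turn from the pose commanded when the call began; what a row does not reach only later rows make up. A row lasts 1/12 s, in which the tool goes at most 41.7 mm and 7.16 degrees, less where a joint would pass 70% of its speed; a pose out of reach is approached as far as the arm can. A call with a gripper value outside its range is refused whole. The fingers move at their own pace and stop on an object; FORCE is the grip in N (left out, the last holds). Time passes only in rows, so rows that repeat a pose let the fingers close. It gives the time, the measured TCP pose, the force, the opening and the grip force at its end, in the units of the state.
- robot.get_obs(): the state, without advancing time (a new reading comes with each control period).
- robot.get_image(name): name is "scene" or "top"; returns a dict with "img" (384x512x3 uint8, red, green, blue), "range_z" (384x512 float32, m along the optical axis (not along the pixel's ray), 0 where there is no reading), "mtx" (3x3 intrinsics, pixels), "dist" ([k1, k2, p1, p2, k3] as OpenCV has them; the pictures are not rectified), "rvec" (rotation vector, rad) and "tvec" (3), from world to camera coordinates, as OpenCV has them. Camera axes: x right, y down, z forward; pixel columns grow to the right and rows downward; lengths in m; the calibration is good to about 2 mm. A picture is of the moment at which its call begins.
- robot.job_done(): hands the job in; it is judged then, once.
The state is a dict: "time_s": time; "q": joint angles; "dq": joint speeds; "effort": joint torques, N m; "position": TCP position; "tcp_rot": TCP orientation; "ft_force": force on the tool from outside, world axes, zero at the start; "moment": the same for the moment, N m; "opening": finger opening in m; "gripper_force": force on a finger pad.
Only numpy, scipy, OpenCV 4.12 (cv2) and the standard library are available. Lean on these libraries where they do the work, as an engineer would, in place of code of your own. Each camera call takes 0.05 s, during which the arm holds its last target. There are 200 camera calls.

TASK

Measure this acetate temple at its butt: lay it flat on the plate of the bench gauge with the middle of its wide butt end under the spindle. Then close the gauge clockwise by the small ratchet knob on top until the spindle is on the temple and the ratchet slips, let it slip through at least an eighth of a turn so the measuring pressure is right, and leave the temple held there. Leave the other things on the bench as they are.

Things in the scene. Friction and masses are not known exactly. Their poses are not given: they have to be found in the camera images.
- gauge: Bench thickness gauge, fixed. Origin on the bench under the vertical spindle axis. Flat plate 150 (x) by 220 mm (y), top 25 mm above the bench. Column at y +71 to +105 mm, 132 mm high; its arm carries a 36 mm boss on the axis, 93 to 133 mm high (19 mm guide down to 78), and a read-out (top at 147). The throat is open at -y and both x sides: a long part comes in from -y, lying along y.
- anvil (a point): Point on the plate's top surface on the spindle axis, 25 mm above the bench, middle of a 40 mm ring flush in the plate. Axes as the gauge.
- spindle: The steel spindle, 8 mm in diameter, vertical; it does not turn, only slides straight down as the thimble is turned. Its origin is the middle of its flat lower face, 9 to 11.5 mm above the plate at the start.
- thimble (a joint): Turn of the thimble (23 mm thick, 142 to 185 mm above the bench, over the boss), rad, growing clockwise seen from above; starts at 0 to 1.57. The spindle comes down 10 mm per turn (1.59 mm per rad; at 0 its face is 11.5 mm above the plate) and meets the 6 mm temple at about 3.46. Friction 0.02 N m: it stays where it is left.
- ratchet (a joint): Slip of the ratchet knob relative to the thimble, rad, growing clockwise seen from above, 0 at the start. Turned clockwise, the knob carries the thimble until the spindle bears on something; then at 0.034 N m it slips and this grows (the spindle presses with about 9 N; turning on is harmless). Anticlockwise it carries the thimble back too: open the fingers for each new stroke.
- ratchet_knob (a point): Middle of the ratchet knob, on the axis 201 mm above the bench. Upright knurled steel cylinder, 14 mm in diameter, 24 mm tall (189 to 213 mm above the bench), gripped from above at any yaw; it turns about the vertical and does not rise or sink. The wider thimble begins 16 mm below this point. Free space above and around.
- temple: Dark brown acetate spectacle temple (side arm, no hinge), loose, flat on the board, 6 mm thick, 172 mm long, 20 g. Origin: underside, middle of the shank, 9 mm from the centre of mass; grip it here across its 13 mm width (own x). Own y runs to the butt: shank 13 mm wide from y -40 to +47, butt 22 mm wide from +58 to its square end at +88 mm. The ear tip bends to +x (x +26, y -86).
- butt (a point): Middle of the measuring place on the butt, on the temple's underside: 76 mm from the temple's origin along its +y, 12 mm from the square end. This is to lie under the spindle.
- board: Cork work board with a thin aluminium edge, fixed, 264 by 284 mm, its top 10 mm above the bench; origin under its middle on the bench. The temple and a screwdriver lie on it.
- screwdriver: Bystander: small screwdriver about 130 mm long lying on the board, beyond the temple as seen from the robot.
- bottle: Bystander: small yellow bottle with white cap, 32 mm in diameter, 75 mm high, standing on the bench.
- lens: Bystander: clear round uncut lens, 66 mm in diameter, 10 mm thick, lying on the bench beyond the gauge.
- tray: Bystander: frosted open plastic tray, 170 by 230 mm and 55 mm high, with spectacle fronts in it, on the bench left of the gauge.
Things that resemble listed ones, but are neither listed nor needed, are in the scene too. What is shaped like the temple but purple or yellow is not meant.

How it is judged (in metres and radians):
On the way, in this order (a step that is already met when the one before it is completed fails the run):
1. the temple lies flat on the plate with its butt under the raised spindle, let go (horizontal distance between butt and anvil below 0.007 m and z of butt in the frame of anvil below 0.002 m and angle between temple's own z axis and vertical below 0.05 rad and contact force between the fingers and temple below 0.1 N), for 0.2 s.
2. the spindle bears on the temple and the ratchet has slipped (contact force between spindle and temple above 3 N and value of joint ratchet above 0.6 rad), for 0.2 s.
At the end, for the whole second after the job is handed in: The temple lies flat on the gauge plate (within 0.05 rad, at most 2 mm above it) with the middle of its butt within 7 mm of the spindle axis, the spindle presses on it with more than 3 N, the ratchet has slipped at least 0.6 rad, and all is at rest (all of step 2 and horizontal distance between butt and anvil below 0.007 m and z of butt in the frame of anvil below 0.002 m and angle between temple's own z axis and vertical below 0.05 rad and linear speed of temple below 0.01 m/s); the robot touches nothing.
It fails at once if the spindle is forced onto the temple with more than 22 N (contact force between spindle and temple above 22 N).
It fails at once if the screwdriver, bottle, lens or tray is moved more than 3 cm (distance of any of screwdriver, bottle, lens, tray from where it was at the start of the episode above 0.03 m).
It also fails if it takes over 72 s, if anything falls off the work surface, if the arm or the gripper's body presses on something with over 40 N, if the wrist force passes 120 N, or if a joint passes its speed limit or range.

## Working session

There is one attempt and no reset: what is moved stays moved. The work goes in short steps, Python scripts to look and compute and a shell command to move; the robot and the scene stay as the last step left them, time stands still between calls to the robot, and variables do not carry over. Pictures are saved under pics/ and viewed, at most 10 in all, crops included, and the job is handed in when it is done.

```bash
mkdir -p pics; ls; cat > h.py <<'E'
import numpy as np, cv2
from rig import robot
def pts(im):
    """world point map from depth, HxWx3"""
    h,w=im["range_z"].shape
    u,v=np.meshgrid(np.arange(w),np.arange(h))
    n=cv2.undistortPoints(np.stack([u,v],-1).reshape(-1,1,2).astype(float),np.array(im["mtx"]),np.array(im["dist"])).reshape(h,w,2)
    z=im["range_z"][...,None]
    R=cv2.Rodrigues(np.array(im["rvec"]))[0]
    return (np.concatenate([n*z,z],-1)-np.array(im["tvec"]).reshape(3))@R
def ray(im,uv,h):
    n=cv2.undistortPoints(np.array(uv,float).reshape(-1,1,2),np.array(im["mtx"]),np.array(im["dist"])).reshape(-1,2)
    R=cv2.Rodrigues(np.array(im["rvec"]))[0]
    d=np.c_[n,np.ones(len(n))]@R; c=-R.T@np.array(im["tvec"]).reshape(3)
    return c+d*((h-c[2])/d[:,2])[:,None]
def save(im,name): cv2.imwrite("pics/"+name,im["img"][...,::-1])
E
python3 - <<'E'
from h import *
for n in("scene","top"):
    im=robot.get_image(n); save(im,n+"0.png"); R=cv2.Rodrigues(np.array(im["rvec"]))[0]; print(n,(-R.T@np.array(im["tvec"]).reshape(3)).round(3),(R[2]).round(2),(im["range_z"]>0).mean())
o=robot.get_obs();print(o["time_s"],o["position"],o["tcp_rot"],o["opening"])
E
```

```text
pics
scene [ 0.989 -0.671  1.179] [-0.37  0.47 -0.8 ] 0.9961090087890625
top [ 0.199 -0.05   1.819] [ 0.19  0.   -0.98] 0.9960174560546875
0.1 [0.24694432 0.49123493 0.23079117] [[-8.93451873e-01  4.49158637e-01 -5.19797650e-04]
 [ 4.49158929e-01  8.93451489e-01 -8.33152955e-04]
 [ 9.01961384e-05 -9.77853823e-04 -9.99999518e-01]] 0.0853481513921165
```

View pics/scene0.png

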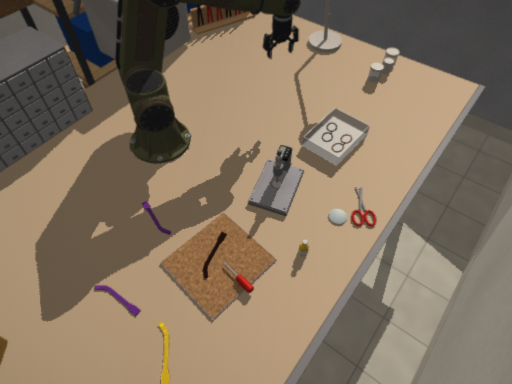

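View pics/top0.png

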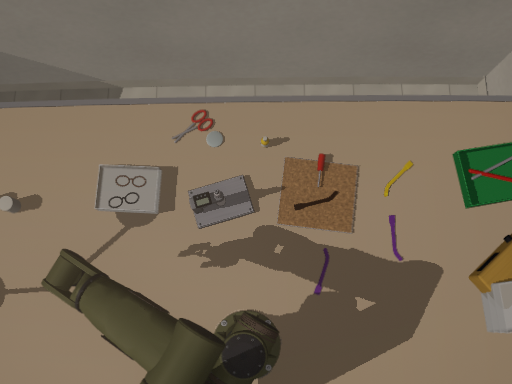

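The scene view has the temple on the cork at (215,253) and the gauge at (280,180). In the top view the temple runs from its butt at (298,206) to its tip at (336,193). The gauge is at (221,202) with its read-out to the left, so its +y points left.

```bash
python3 - <<'E'
from h import *
for n,cb,cg in(("scene",(218,263),(278,185)),("top",(318,195),(221,202))):
    im=robot.get_image(n); P=pts(im); g=im["img"].astype(int)
    v,u=np.mgrid[:384,:512]
    m=(g.max(-1)<60)&(abs(u-cb[0])<45)&(abs(v-cb[1])<45)
    k,l,s,c=cv2.connectedComponentsWithStats(m.astype(np.uint8),connectivity=8)
    i=1+s[1:,4].argmax(); m=l==i
    uv=np.c_[u[m],v[m]]; print(n,"temple px",m.sum(),s[i],"depth z med",np.median(P[m][:,2]))
    W=ray(im,uv,0.016)[:,:2]
    c0=W.mean(0); e=np.linalg.svd(W-c0,full_matrices=False)[2][0]; t=(W-c0)@e; nn=(W-c0)@[-e[1],e[0]]
    print("c",c0.round(4),"dir",e.round(3),np.degrees(np.arctan2(e[1],e[0])))
    for a in np.arange(-.1,.1,.01):
        q=(t>=a)&(t<a+.01)
        if q.sum(): print(round(a+.005,3),q.sum(),(c0+e*(a+.005)+np.median(nn[q])*np.array([-e[1],e[0]])).round(4),np.ptp(nn[q]).round(4))
    bm=(abs(u-cb[0])<60)&(abs(v-cb[1])<60)&(P[...,2]>.007)&(P[...,2]<.013)
    print("board z",np.median(P[bm][:,2]))
    gm=(abs(u-cg[0])<45)&(abs(v-cg[1])<45)
    pm=gm&(P[...,2]>.018)&(P[...,2]<.032)
    print("plate z",np.median(P[pm][:,2]),cv2.minAreaRect(P[pm][:,:2].astype(np.float32)))
    up=gm&(P[...,2]>.018)&(P[...,2]<.3)
    r=cv2.minAreaRect(P[up][:,:2].astype(np.float32)); print("all",r)
    for lo,hi in((.08,.137),(.137,.15),(.15,.187),(.187,.22)):
        q=gm&(P[...,2]>lo)&(P[...,2]<hi)
        if q.sum(): print(lo,q.sum(),P[q].mean(0).round(4),P[q].min(0).round(3),P[q].max(0).round(3),"px",u[q].mean().round(1),v[q].mean().round(1))
    im2=cv2.resize(im["img"][cg[1]-40:cg[1]+40,cg[0]-40:cg[0]+40],(560,560),interpolation=cv2.INTER_CUBIC) 
    cv2.imwrite(f"pics/{n}_g.png",im2[...,::-1])
a,b=[cv2.imread(f"pics/{n}_g.png") for n in("scene","top")]
cv2.imwrite("pics/g.png",cv2.resize(np.hstack([a,b]),(800,400)))
E
```

```text
scene temple px 178 [203 232  23  46 178] depth z med 0.017072751402686867
c [ 0.521  -0.2697] dir [-0.286  0.958] 106.62381483980911
-0.085 9 [ 0.5549 -0.3484] 0.0104
-0.075 12 [ 0.5485 -0.3398] 0.0179
-0.065 12 [ 0.5393 -0.3321] 0.0135
-0.055 10 [ 0.533  -0.3236] 0.0105
-0.045 10 [ 0.5302 -0.314 ] 0.0106
-0.035 9 [ 0.5267 -0.3046] 0.0092
-0.025 8 [ 0.5246 -0.2948] 0.0077
-0.015 11 [ 0.5211 -0.2854] 0.0109
-0.005 9 [ 0.5199 -0.2753] 0.0093
0.005 8 [ 0.5163 -0.2659] 0.0094
0.015 9 [ 0.5158 -0.2557] 0.0094
0.025 8 [ 0.5138 -0.2458] 0.0094
0.035 8 [ 0.5095 -0.2366] 0.0094
0.045 9 [ 0.5091 -0.2264] 0.0095
0.055 13 [ 0.5063 -0.2167] 0.0159
0.065 15 [ 0.505  -0.2067] 0.0176
0.075 13 [ 0.5023 -0.1971] 0.0161
0.085 5 [ 0.498  -0.1879] 0.0128
board z 0.010467421615137779
plate z 0.025650341104570106 ((0.5176558494567871, 0.15138594806194305), (0.17785294353961945, 0.36410415172576904), 7.274113178253174)
all ((0.5176558494567871, 0.15138594806194305), (0.17785294353961945, 0.36410415172576904), 7.274113178253174)
0.08 167 [0.529  0.1065 0.1171] [0.485 0.068 0.08 ] [0.544 0.191 0.137] px 281.
[... 933 characters left out ...]
341] 0.0146
0.085 10 [ 0.5507 -0.3423] 0.0146
0.095 3 [ 0.5544 -0.3516] 0.0084
board z 0.009687645167209845
plate z 0.025261313451753156 ((0.5245406031608582, 0.09167742729187012), (0.15042638778686523, 0.21948640048503876), 16.1612491607666)
all ((0.5245406031608582, 0.09167742729187012), (0.15042638778686523, 0.21948640048503876), 16.1612491607666)
0.08 177 [0.5049 0.1326 0.1234] [0.476 0.074 0.082] [0.536 0.195 0.137] px 206.5 201.4
0.137 187 [0.5088 0.1461 0.1448] [0.48  0.077 0.137] [0.539 0.189 0.15 ] px 202.0 199.3
0.15 61 [0.5115 0.1238 0.1616] [0.487 0.08  0.15 ] [0.533 0.174 0.187] px 208.0 197.5
0.187 23 [0.523  0.0912 0.2062] [0.518 0.085 0.188] [0.531 0.1   0.22 ] px 216.2 191.7
```

View pics/g.png

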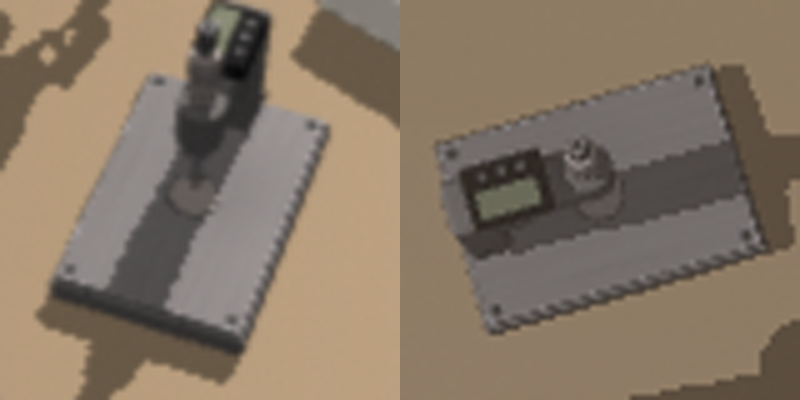

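In the close-ups the ring on the plate is at about (190,195) in the left half. The knob top is at about (205,40) in the left half and (580,150) in the right half. Next I'll get the temple's origin and yaw, and the gauge axis.

```bash
python3 - <<'E'
from h import *
th=np.radians(103); e=np.array([np.cos(th),np.sin(th)]); n_=np.array([e[1],-e[0]])
A={}
for n,cb,cg in(("scene",(218,263),(278,185)),("top",(318,195),(221,202))):
    im=robot.get_image(n); P=pts(im); g=im["img"].astype(int); v,u=np.mgrid[:384,:512]
    m=(g.max(-1)<75)&(abs(u-cb[0])<45)&(abs(v-cb[1])<45)
    k,l,s,c=cv2.connectedComponentsWithStats(m.astype(np.uint8),connectivity=8); m=l==1+s[1:,4].argmax()
    W=ray(im,np.c_[u[m],v[m]],.014)[:,:2]; t=W@e; x=W@n_
    q=(t<t.max()-.041)&(t>t.max()-.128)
    p=np.polyfit(t[q],x[q],1)
    print(n,"shank yaw",103-np.degrees(np.arctan(p[0])),"len",np.ptp(t),"origin",((t.max()-.088)*e+np.polyval(p,t.max()-.088)*n_).round(4), "px butt end",ray(im,np.c_[u[m],v[m]],.014)[t.argmax()].round(4))
    red=(g[...,0]>140)&(g[...,1]<60)&(abs(u-cb[0])<60)&(abs(v-cb[1])<60)
    print(" driver handle",P[red].mean(0).round(3))
    gm=(abs(u-cg[0])<45)&(abs(v-cg[1])<45)
    q=gm&(P[...,2]>.19)&(P[...,2]<.22)
    print(" knob ray@.201",ray(im,[[u[q].mean(),v[q].mean()]],.203).round(4),"top pts",P[gm&(P[...,2]>.205)&(P[...,2]<.22)].mean(0).round(4))
    pm=gm&(P[...,2]>.022)&(P[...,2]<.028)
    k,l,s,c=cv2.connectedComponentsWithStats(pm.astype(np.uint8)); pm=l==1+s[1:,4].argmax()
    print(" plate",cv2.minAreaRect(P[pm][:,:2].astype(np.float32)))
im=robot.get_image("scene"); print("ring scene",ray(im,[[276,184]],.025).round(4))
E
```

```text
scene shank yaw 102.83717289081925 len 0.17316440670037186 origin [ 0.519  -0.2732] px butt end [ 0.4927 -0.189   0.014 ]
 driver handle [ 0.672 -0.291  0.036]
 knob ray@.201 [[0.5255 0.0892 0.203 ]] top pts [0.5264 0.0871 0.212 ]
 plate ((0.5259789824485779, 0.08657445013523102), (0.14787167310714722, 0.2178381383419037), 17.88121223449707)
top shank yaw 103.11690054385575 len 0.1749530179556153 origin [ 0.517 -0.27 ] px butt end [ 0.495  -0.1848  0.014 ]
 driver handle [ 0.649 -0.275  0.111]
 knob ray@.201 [[0.5257 0.0913 0.203 ]] top pts [0.5254 0.0912 0.2127]
 plate ((0.5050153732299805, 0.07429532706737518), (0.12527543306350708, 0.2427772432565689), 49.6118049621582)
ring scene [[0.5251 0.0884 0.025 ]]
```

```bash
python3 -m handwheel '14 -38 20 0 0 -0.05 0;28 -76 40 0 0 -0.1 0;42 -114 60 0 0 -0.15 0;56 -152 60 0 0 -0.2 0;70 -190 60 0 0 -0.25 0;84 -228 60 0 0 -0.3 0;98 -266 60 0 0 -0.35 0;112 -304 60 0 0 -0.4 0;126 -342 60 0 0 -0.45 0;136 -380 60 0 0 -0.5 0' 60
python3 -m handwheel '14 -38 0 0 0 -0.04 0;28 -76 0 0 0 -0.08 0;42 -114 0 0 0 -0.12 0;56 -152 0 0 0 -0.16 0;70 -190 0 0 0 -0.2 0;84 -228 0 0 0 -0.24 0;98 -266 0 0 0 -0.28 0;112 -304 0 0 0 -0.32 0;126 -342 -20 0 0 -0.36 0;135 -383 -50 0 0 -0.378 0'
python3 - <<'E'
from h import *
o=robot.get_obs();print(o["time_s"],o["position"].round(4),np.degrees(np.arctan2(o["tcp_rot"][1,1],o["tcp_rot"][0,1])),o["opening"],o["q"],o["ft_force"])
E
```

```text
time_s: 1.18
position: [0.3833, 0.1096, 0.2915]
tcp_rot: [[-0.567, 0.824, 0.001], [0.824, 0.567, 0.0], [-0.0, 0.001, -1.0]]
ft_force: [0.5, 0.8, 0.2]
opening: 0.043
gripper_force: 0.0
time_s: 2.02
position: [0.5166, -0.2633, 0.2497]
tcp_rot: [[-0.222, 0.975, 0.003], [0.975, 0.222, -0.002], [-0.002, 0.003, -1.0]]
ft_force: [1.1, 0.3, -0.8]
opening: 0.0428
gripper_force: 0.0
2.0167 [ 0.5166 -0.2633  0.2497] 12.853805973881753 0.04277835711149849 [-3.06226135e+01  2.01512843e+01  8.07678823e+01  2.69938210e-03
  7.88763485e+01 -4.34767537e+01] [ 1.07178945  0.28157299 -0.77257892]
```

```bash
python3 -m handwheel '0 0 -40 0 0 0 0;0 0 -80 0 0 0 0;0 0 -120 0 0 0 0;0 0 -150 0 0 0 0;0 0 -170 0 0 0 0;0 0 -180 0 0 0 0;0 0 -180 0 0 0 0;0 0 -180 0 0 0 0'
python3 - <<'E'
from h import *
ims=[]
for n,c in(("scene",(218,250)),("top",(316,198))):
    im=robot.get_image(n)["img"][c[1]-45:c[1]+45,c[0]-45:c[0]+45]; ims.append(cv2.resize(im,(400,400),interpolation=cv2.INTER_CUBIC))
cv2.imwrite("pics/t1.png",np.hstack(ims)[...,::-1])
E
```

```text
time_s: 2.68
position: [0.5159, -0.2609, 0.0698]
tcp_rot: [[-0.225, 0.974, 0.001], [0.974, 0.225, -0.0], [-0.001, 0.001, -1.0]]
ft_force: [0.1, -0.0, -0.2]
opening: 0.043
gripper_force: 0.0
```

View pics/t1.png

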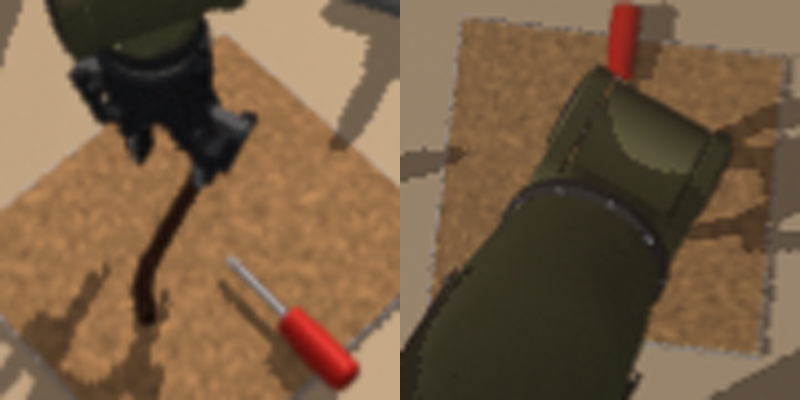

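Scene view: the fingers straddle the shank, and the screwdriver at (290,320) is well clear. I'll grip about 8 mm back from the origin for more clearance at the gauge.

```bash
python3 -m handwheel '4 -18 0 0 0 0 0;4 -18 -20 0 0 0 0;4 -18 -40 0 0 0 0;4 -18 -52 0 0 0 0;4 -18 -58 0 0 0 0;4 -18 -58 0 0 0 0;4 -18 -58 0 0 0 0'
python3 -m handwheel '0 0 0 0 0 0 -1;0 0 0 0 0 0 -1;0 0 0 0 0 0 -1;0 0 0 0 0 0 -1;0 0 0 0 0 0 -1;0 0 0 0 0 0 -1;0 0 0 0 0 0 -1;0 0 0 0 0 0 -1' 60
```

```text
time_s: 3.37
position: [0.52, -0.2789, 0.0119]
tcp_rot: [[-0.225, 0.974, 0.001], [0.974, 0.225, -0.001], [-0.001, 0.001, -1.0]]
ft_force: [0.8, -0.0, 0.3]
opening: 0.0426
gripper_force: 0.0
time_s: 4.03
position: [0.52, -0.279, 0.0121]
tcp_rot: [[-0.225, 0.974, 0.001], [0.974, 0.225, -0.001], [-0.001, 0.001, -1.0]]
ft_force: [-2.0, 0.8, 5.4]
opening: 0.0109
gripper_force: 58.7
```

```bash
python3 -m handwheel '0 0 10 0 0 0 -1;0 0 30 0 0 0 -1;0 0 60 0 0 0 -1;0 0 90 0 0 0 -1;0 0 90 0 0 0 -1;0 0 90 0 0 0 -1'
python3 - <<'E'
from h import *
ims=[]
for n,c in(("scene",(218,240)),("top",(316,198))):
    im=robot.get_image(n)["img"][c[1]-45:c[1]+45,c[0]-45:c[0]+45]; ims.append(cv2.resize(im,(400,400),interpolation=cv2.INTER_CUBIC))
cv2.imwrite("pics/t2.png",np.hstack(ims)[...,::-1])
E
```

```text
time_s: 4.53
position: [0.5203, -0.2792, 0.1035]
tcp_rot: [[-0.225, 0.974, 0.003], [0.974, 0.225, -0.002], [-0.003, 0.003, -1.0]]
ft_force: [0.3, -0.3, -0.8]
opening: 0.0102
gripper_force: 58.7
```

View pics/t2.png

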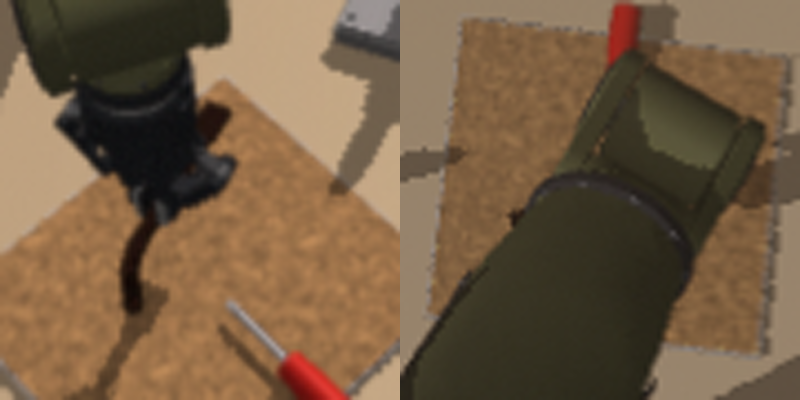

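The temple is held: butt at (210,120) and ear at (130,290) in the left half. A quick depth check will show whether it hangs level.

```bash
cat > lev.py <<'E'
from h import *
def level(box=None):
    o=robot.get_obs(); p=o["position"]; im=robot.get_image("scene"); P=pts(im); g=im["img"].astype(int)
    yx=o["tcp_rot"][:,1]; yx=yx if yx[0]>0 else -yx; yy=np.array([-yx[1],yx[0],0])
    d=P-p; t=d@yy; x=d@yx
    m=(g.max(-1)<75)&(g[...,0]>g[...,2]+5)&(abs(d[...,2])<.025)&(abs(x)<.05)
    for a,b in((-.1,-.07),(-.07,-.04),(.04,.06),(.06,.075),(.075,.095),(.095,.11)):
        q=m&(t>=a)&(t<b)
        if q.sum(): print(a,q.sum(),"dz",np.median(d[q][:,2]).round(4),"x",np.median(x[q]).round(4),"tmax",t[q].max().round(4))
    print(p.round(4),np.degrees(np.arctan2(yy[1],yy[0])).round(2))
if __name__=="__main__": level()
E
python3 lev.py
```

```text
-0.1 11 dz 0.004 x 0.0188 tmax -0.0711
-0.07 43 dz 0.0047 x 0.0083 tmax -0.0414
0.04 2 dz 0.0039 x 0.007 tmax 0.0566
0.06 15 dz 0.0054 x 0.0033 tmax 0.0731
0.075 32 dz 0.0045 x 0.0012 tmax 0.0931
[ 0.5193 -0.2786  0.1008] 103.01
```

```bash
python3 -m handwheel '5 30 0 0 0 0.007 -1;10 60 0 0 0 0.014 -1;15 90 0 0 0 0.021 -1;20 120 0 0 0 0.028 -1;25 150 0 0 0 0.035 -1;30 180 0 0 0 0.042 -1;34 210 0 0 0 0.05 -1;38 235 0 0 0 0.057 -1;40 250 0 0 0 0.057 -1;40 250 0 0 0 0.057 -1'
python3 -m handwheel '0 0 0 0 0 0 -1;0 0 0 0 0 0 -1;0 0 0 0 0 0 -1'
python3 lev.py; python3 - <<'E'
from h import *
ims=[]
for n,c in(("scene",(275,185)),("top",(230,198))):
    I=robot.get_image(n); im=I["img"][c[1]-45:c[1]+45,c[0]-45:c[0]+45]; ims.append(cv2.resize(im,(400,400),interpolation=cv2.INTER_CUBIC))
    if n=="top": P=pts(I); q=(P[...,2]>.13)&(P[...,0]>.5)&(P[...,0]<.6)&(P[...,1]<.07)&(P[...,1]>-.15); print("arm y max",P[q].max(0),P[q].min(0))
cv2.imwrite("pics/t3.png",np.hstack(ims)[...,::-1])
E
```

```text
time_s: 5.52
position: [0.5593, -0.0261, 0.0999]
tcp_rot: [[-0.283, 0.959, -0.002], [0.959, 0.283, 0.001], [0.001, -0.002, -1.0]]
ft_force: [0.2, 0.4, -0.9]
opening: 0.01
gripper_force: 58.7
time_s: 5.77
position: [0.5593, -0.0297, 0.1006]
tcp_rot: [[-0.279, 0.96, -0.001], [0.96, 0.279, -0.0], [0.0, -0.001, -1.0]]
ft_force: [0.2, -0.1, -0.1]
opening: 0.0104
gripper_force: 58.7
-0.1 10 dz 0.0032 x 0.0178 tmax -0.0716
-0.07 35 dz 0.005 x 0.0068 tmax -0.0406
[ 0.5593 -0.0297  0.1006] 106.21
arm y max [0.59750004 0.03192611 0.43631973] [ 0.50018059 -0.08837361  0.32369839]
```

View pics/t3.png

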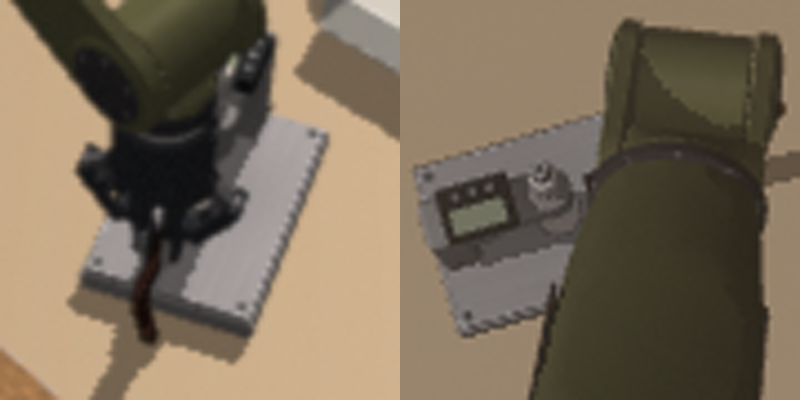

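The temple is over the plate, with its ear at (145,320) in the left half. The arm edge keeps roughly 10 mm from the spindle axis parts at the final place. Now I lower it behind the spindle.

```bash
python3 -m handwheel '0 0 -25 0 0 0 -1;0 0 -45 0 0 0 -1;0 0 -60 0 0 0 -1;0 0 -68 0 0 0 -1;0 0 -72 0 0 0 -1;0 0 -72 0 0 0 -1;0 0 -72 0 0 0 -1'; python3 lev.py
```

```text
time_s: 6.5
position: [0.5599, -0.0289, 0.0296]
tcp_rot: [[-0.28, 0.96, 0.001], [0.96, 0.28, -0.0], [-0.0, 0.001, -1.0]]
ft_force: [0.5, 0.5, -0.4]
opening: 0.0102
gripper_force: 58.7
-0.1 10 dz 0.0058 x 0.0173 tmax -0.0707
-0.07 28 dz 0.0046 x 0.0067 tmax -0.0404
[ 0.5599 -0.0289  0.0296] 106.26
```

```bash
python3 -m handwheel '0 0 -2 0 0 0 -1;0 0 -2 0 0 0 -1;-2 7 -2 0 0 0 -1;-4 15 -2 0 0 0 -1;-6 22 -2 0 0 0 -1;-9 30 -2 0 0 0 -1;-11 38 -2 0 0 0 -1;-11 38 -2 0 0 0 -1;-11 38 -2 0 0 0 -1'
python3 - <<'E'
from h import *
o=robot.get_obs();print(o["position"],o["ft_force"])
ims=[]
for n,c in(("scene",(275,180)),("top",(225,198))):
    I=robot.get_image(n); im=I["img"][c[1]-30:c[1]+30,c[0]-30:c[0]+30]; ims.append(cv2.resize(im,(400,400),interpolation=cv2.INTER_CUBIC))
cv2.imwrite("pics/t4.png",np.hstack(ims)[...,::-1])
E
```

```text
time_s: 7.3
position: [0.5485, 0.01, 0.0271]
tcp_rot: [[-0.281, 0.96, 0.0], [0.96, 0.281, 0.0], [0.0, 0.0, -1.0]]
ft_force: [-0.2, 1.7, 3.7]
opening: 0.0105
gripper_force: 59.1
[0.54850332 0.00996639 0.02713182] [-0.21376092  1.68827995  3.72871285]
```

View pics/t4.png

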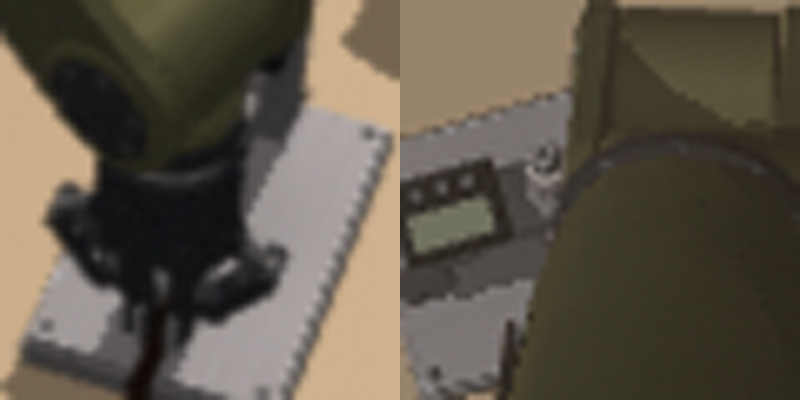

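Clear of the knob, and the 3.7 N upward force says the temple already rests on the plate. I release and back out.

```bash
python3 -m handwheel '0 0 0 0 0 0 -0.6;0 0 0 0 0 0 -0.4;0 0 0 0 0 0 -0.2;0 0 0 0 0 0 0;0 0 0 0 0 0 0;0 0 0 0 0 0 0;0 0 0 0 0 0 0'
python3 -m handwheel '0 0 10 0 0 0 0;0 0 25 0 0 0 0;2 -7 55 0 0 0 0;8 -27 90 0 0 0 0;17 -55 125 0 0 0 0;20 -70 160 0 0 0 0;22 -100 195 0 0 0 0;22 -130 230 0 0 0 0;22 -160 240 0 0 0 0;22 -160 240 0 0 0 0'
python3 - <<'E'
from h import *
ims=[]
anv=np.array([.5255,.0895]); 
for n,c in(("scene",(272,190)),("top",(232,202))):
    I=robot.get_image(n); g=I["img"].astype(int); v,u=np.mgrid[:384,:512]
    W=ray(I,np.c_[u.ravel(),v.ravel()],.031)[:,:2].reshape(384,512,2)-anv
    th=np.radians(106.3); e=np.array([np.cos(th),np.sin(th)]); t=W@e; x=W@np.array([e[1],-e[0]])
    m=(g.max(-1)<75)&(g[...,0]>g[...,2]+8)&(abs(x)<.06)&(t>-.2)&(t<.04)
    k,l,s,cc=cv2.connectedComponentsWithStats(m.astype(np.uint8),connectivity=8); m=l==1+s[1:,4].argmax()
    print(n,m.sum(),"t",t[m].min(),t[m].max())
    for a in np.arange(-.18,.03,.02):
        q=m&(t>=a)&(t<a+.02)
        if q.sum(): print(round(a+.01,3),q.sum(),x[q].min().round(4),x[q].max().round(4))
    ims.append(cv2.resize(I["img"][c[1]-40:c[1]+40,c[0]-40:c[0]+40],(400,400),interpolation=cv2.INTER_CUBIC))
cv2.imwrite("pics/t5.png",np.hstack(ims)[...,::-1])
o=robot.get_obs(); print(o["position"],o["q"])
E
```

```text
time_s: 7.98
position: [0.5485, 0.0092, 0.0269]
tcp_rot: [[-0.28, 0.96, -0.0], [0.96, 0.28, 0.0], [0.0, -0.0, -1.0]]
ft_force: [-0.2, 0.1, 0.9]
opening: 0.0428
gripper_force: 0.0
time_s: 8.82
position: [0.5708, -0.1558, 0.2722]
tcp_rot: [[-0.277, 0.961, 0.007], [0.961, 0.277, -0.003], [-0.005, 0.005, -1.0]]
ft_force: [0.1, -0.3, 0.4]
opening: 0.0427
gripper_force: 0.0
scene 121 t -0.1610922352240432 0.007585038124720854
-0.17 1 0.0131 0.0131
-0.15 22 0.0027 0.0215
-0.13 21 -0.0111 0.0126
-0.11 8 -0.0041 0.0011
-0.09 11 -0.0051 0.002
-0.07 9 -0.0039 0.0029
-0.05 12 -0.005 0.0033
-0.03 10 -0.0053 0.0031
-0.01 21 -0.0114 0.009
0.01 6 -0.011 0.008
top 368 t -0.19999189946533413 -0.10433117024958588
-0.17 113 -0.0596 0.0299
-0.15 71 -0.0599 -0.0035
-0.13 38 -0.0562 -0.0221
-0.11 19 -0.0598 -0.0399
[ 0.57027525 -0.15166064  0.26789763] [-1.84514799e+01  2.09472244e+01  7.72998311e+01  6.83251634e-03
  8.16829621e+01 -3.46100505e+01]
```

View pics/t5.png

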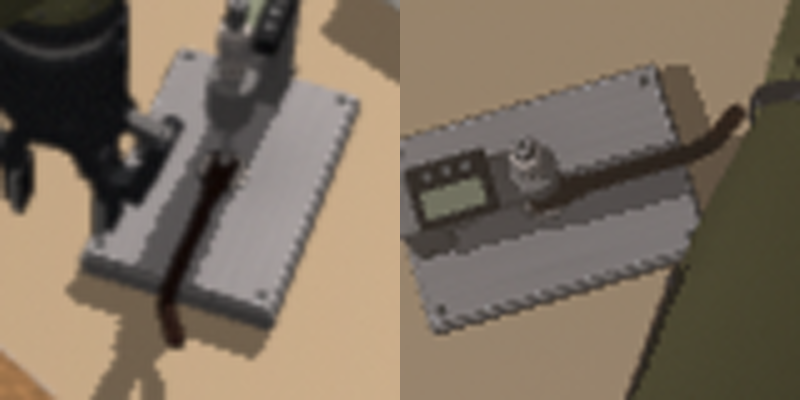

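The butt is under the spindle at (215,165) in the left half. Its measured extents put it within about 3 mm of the axis. Next is the knob, with wrist yaw = q1 − q6: I pre-turn by +133° so one clockwise stroke can do the whole job.

```bash
python3 -m handwheel '-4 24 5 0 0 0.12 0;-9 48 5 0 0 0.24 0;-13 72 5 0 0 0.36 0;-18 96 5 0 0 0.48 0;-22 120 5 0 0 0.6 0;-27 145 5 0 0 0.72 0;-31 169 5 0 0 0.84 0;-36 193 5 0 0 0.96 0;-40 217 5 0 0 1.08 0;-45 241 5 0 0 1.2 0'
python3 -m handwheel '0 0 0 0 0 0.12 0;0 0 0 0 0 0.24 0;0 0 0 0 0 0.36 0;0 0 0 0 0 0.48 0;0 0 0 0 0 0.6 0;0 0 0 0 0 0.72 0;0 0 0 0 0 0.84 0;0 0 0 0 0 0.96 0;0 0 0 0 0 1.08 0;0 0 0 0 0 1.12 0'
python3 -m handwheel '0 0 0 0 0 0 0;0 0 0 0 0 0 0;0 0 0 0 0 0 0'
python3 -c "
from h import *
o=robot.get_obs();print(o['position'],o['q'])"
```

```text
time_s: 9.75
position: [0.5244, 0.0925, 0.2713]
tcp_rot: [[-0.997, 0.079, -0.001], [0.079, 0.997, 0.0], [0.001, -0.0, -1.0]]
ft_force: [0.7, 1.0, -0.4]
opening: 0.0426
gripper_force: 0.0
time_s: 10.58
position: [0.5247, 0.0914, 0.2713]
tcp_rot: [[-0.505, -0.863, -0.002], [-0.863, 0.505, 0.0], [0.001, 0.001, -1.0]]
ft_force: [0.3, 0.3, 0.2]
opening: 0.0426
gripper_force: 0.0
time_s: 10.83
position: [0.5252, 0.0908, 0.2717]
tcp_rot: [[-0.513, -0.858, -0.001], [-0.858, 0.513, -0.0], [0.0, 0.001, -1.0]]
ft_force: [-0.0, -0.2, 0.2]
opening: 0.0426
gripper_force: 0.0
[0.52515902 0.0907557  0.27165491] [ 5.86641737e+00  1.33727387e+01  8.65555495e+01  9.89743238e-04
  8.01121795e+01 -1.43265287e+02]
```

```bash
python3 -m handwheel '0 -1 -20 0 0 0 0;0 -1 -45 0 0 0 0;0 -1 -65 0 0 0 0;0 -1 -75 0 0 0 0;0 -1 -81 0 0 0 0;0 -1 -81 0 0 0 0;0 -1 -81 0 0 0 0'
python3 -m handwheel '0 0 0 0 0 0 -1;0 0 0 0 0 0 -1;0 0 0 0 0 0 -1;0 0 0 0 0 0 -1;0 0 0 0 0 0 -1;0 0 0 0 0 0 -1' 30
python3 - <<'E'
from h import *
ims=[]
for n,c in(("scene",(278,160)),("top",(217,192))):
    I=robot.get_image(n); ims.append(cv2.resize(I["img"][c[1]-40:c[1]+40,c[0]-40:c[0]+40],(400,400),interpolation=cv2.INTER_CUBIC))
cv2.imwrite("pics/t6.png",np.hstack(ims)[...,::-1])
o=robot.get_obs();print(o["moment"],o["ft_force"])
E
```

```text
time_s: 11.42
position: [0.5259, 0.0893, 0.1918]
tcp_rot: [[-0.512, -0.859, 0.001], [-0.859, 0.512, 0.0], [-0.001, -0.001, -1.0]]
ft_force: [-0.3, 0.3, -0.1]
opening: 0.0429
gripper_force: 0.0
time_s: 11.92
position: [0.526, 0.0892, 0.1919]
tcp_rot: [[-0.512, -0.859, 0.002], [-0.859, 0.512, 0.0], [-0.001, -0.002, -1.0]]
ft_force: [0.4, -1.0, 6.5]
opening: 0.0128
gripper_force: 29.6
[-0.16679464 -0.09048034  0.00634646] [0.37713838 0.21017836 6.00637224]
```

View pics/t6.png

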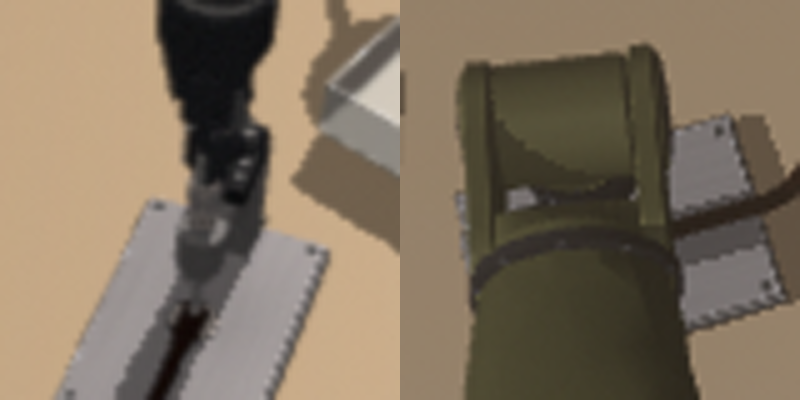

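The fingers hold the knob at an opening of 12.8 mm, with small side forces. I turn clockwise and watch the moment.

```bash
M='from h import *
o=robot.get_obs();print(o["moment"][2],o["q"][5],o["ft_force"])'
python3 -m handwheel '0 0 0 0 0 -0.1 -1;0 0 0 0 0 -0.2 -1;0 0 0 0 0 -0.3 -1;0 0 0 0 0 -0.4 -1;0 0 0 0 0 -0.5 -1;0 0 0 0 0 -0.6 -1;0 0 0 0 0 -0.7 -1;0 0 0 0 0 -0.8 -1;0 0 0 0 0 -0.9 -1;0 0 0 0 0 -1 -1' ; python3 -c "$M"
python3 -m handwheel '0 0 0 0 0 -0.1 -1;0 0 0 0 0 -0.2 -1;0 0 0 0 0 -0.3 -1;0 0 0 0 0 -0.4 -1;0 0 0 0 0 -0.5 -1;0 0 0 0 0 -0.6 -1;0 0 0 0 0 -0.7 -1;0 0 0 0 0 -0.8 -1;0 0 0 0 0 -0.9 -1;0 0 0 0 0 -1 -1' ; python3 -c "$M"
```

```text
time_s: 12.85
position: [0.5255, 0.0901, 0.1918]
tcp_rot: [[-1.0, -0.029, 0.001], [-0.029, 1.0, 0.002], [-0.001, 0.002, -1.0]]
ft_force: [-3.8, 6.9, 8.0]
opening: 0.0126
gripper_force: 29.9
0.00920758877988322 -85.91698116053132 [-3.77366046  6.85083216  7.99608414]
time_s: 13.68
position: [0.5259, 0.091, 0.1919]
tcp_rot: [[-0.565, 0.825, 0.002], [0.825, 0.564, 0.003], [0.002, 0.004, -1.0]]
ft_force: [1.1, 13.8, 5.8]
opening: 0.0127
gripper_force: 29.8
0.052170295287109564 -28.620984626442645 [ 1.0667442  13.84231107  5.83735461]
```

Side force is building in +y, so the true axis is about 2 mm further that way. I shift the command along.

```bash
M='from h import *
o=robot.get_obs();print(o["moment"][2],o["q"][5],o["ft_force"])'
python3 -m handwheel '0 1 0 0 0 -0.1 -1;0 2 0 0 0 -0.2 -1;0 2 0 0 0 -0.3 -1;0 2 0 0 0 -0.4 -1;0 2 0 0 0 -0.5 -1;0 2 0 0 0 -0.6 -1;0 2 0 0 0 -0.7 -1;0 2 0 0 0 -0.8 -1;0 2 0 0 0 -0.9 -1;0 2 0 0 0 -1 -1' ; python3 -c "$M"
python3 -m handwheel '0 0 0 0 0 -0.1 -1;0 0 0 0 0 -0.2 -1;0 0 0 0 0 -0.3 -1;0 0 0 0 0 -0.4 -1;0 0 0 0 0 -0.5 -1;0 0 0 0 0 -0.6 -1;0 0 0 0 0 -0.7 -1;0 0 0 0 0 -0.8 -1;0 0 0 0 0 -0.9 -1;0 0 0 0 0 -1 -1' ; python3 -c "$M"
```

```text
time_s: 14.52
position: [0.5269, 0.0918, 0.192]
tcp_rot: [[0.39, 0.921, 0.005], [0.921, -0.39, 0.001], [0.003, 0.004, -1.0]]
ft_force: [9.2, 4.0, 1.2]
opening: 0.0126
gripper_force: 29.3
0.05639165617457466 28.891151393564087 [9.1587221  3.96534562 1.24524875]
time_s: 15.35
position: [0.5275, 0.091, 0.192]
tcp_rot: [[0.986, 0.169, 0.006], [0.169, -0.986, -0.0], [0.006, 0.001, -1.0]]
ft_force: [14.6, -1.7, -1.1]
opening: 0.0125
gripper_force: 29.2
0.06834690263645911 86.18080832905059 [14.5997849  -1.65290207 -1.06749893]
```

```bash
M='from h import *
o=robot.get_obs();print(o["moment"],o["q"][5],o["ft_force"])'
python3 -m handwheel '1 0 0 0 0 -0.1 -1;2 0 0 0 0 -0.2 -1;2 0 0 0 0 -0.3 -1;2 0 0 0 0 -0.4 -1;2 0 0 0 0 -0.5 -1;2 0 0 0 0 -0.6 -1;2 0 0 0 0 -0.7 -1;2 0 0 0 0 -0.8 -1;2 0 0 0 0 -0.85 -1;2 0 0 0 0 -0.85 -1' ; python3 -c "$M"
python3 -m handwheel '0 0 0 0 0 0 -0.6;0 0 0 0 0 0 -0.4;0 0 0 0 0 0 -0.2;0 0 0 0 0 0 0;0 0 0 0 0 0 0;0 0 0 0 0 0 0' ; python3 -c "$M"
python3 -m handwheel '0 0 20 0 0 0 0;0 0 50 0 0 0 0;0 0 80 0 0 0 0;0 0 110 0 0 0 0;-25 -30 120 0 0 0 0;-50 -60 120 0 0 0 0;-75 -90 120 0 0 0 0;-100 -120 120 0 0 0 0;-110 -150 120 0 0 0 0;-110 -180 120 0 0 0 0'
python3 -m handwheel '0 -20 0 0 0 0 0;0 -20 0 0 0 0 0;0 -20 0 0 0 0 0;0 -20 0 0 0 0 0'
python3 - <<'E'
from h import *
ims=[]
for n,c in(("scene",(276,175)),("top",(225,198))):
    I=robot.get_image(n); save(I,n+"9.png"); ims.append(cv2.resize(I["img"][c[1]-32:c[1]+32,c[0]-32:c[0]+32],(400,400),interpolation=cv2.INTER_CUBIC))
cv2.imwrite("pics/t7.png",np.hstack(ims)[...,::-1])
E
```

```text
time_s: 16.18
position: [0.5281, 0.0902, 0.1919]
tcp_rot: [[0.778, -0.628, 0.002], [-0.628, -0.778, -0.002], [0.003, 0.0, -1.0]]
ft_force: [0.6, -9.0, 7.0]
opening: 0.0128
gripper_force: 29.9
[-1.53130581 -0.05594282  0.02766512] 134.78760611801843 [ 0.56575472 -9.01523694  7.03655714]
time_s: 16.68
position: [0.5275, 0.0913, 0.1909]
tcp_rot: [[0.781, -0.625, -0.0], [-0.625, -0.781, 0.0], [-0.0, 0.0, -1.0]]
ft_force: [-0.0, 0.6, -0.1]
opening: 0.0425
gripper_force: 0.0
[ 0.00075863 -0.04684033 -0.00033494] 134.57808768610371 [-0.02697496  0.58051019 -0.05517518]
time_s: 17.52
position: [0.4158, -0.0898, 0.3117]
tcp_rot: [[0.781, -0.625, 0.002], [-0.625, -0.781, -0.0], [0.002, -0.001, -1.0]]
ft_force: [0.7, 0.0, 0.3]
opening: 0.0429
gripper_force: 0.0
time_s: 17.85
position: [0.4175, -0.1083, 0.3109]
tcp_rot: [[0.781, -0.625, -0.0], [-0.625, -0.781, 0.0], [-0.0, -0.0, -1.0]]
ft_force: [0.2, 0.4, 0.4]
opening: 0.0428
gripper_force: 0.0
```

View pics/t7.png

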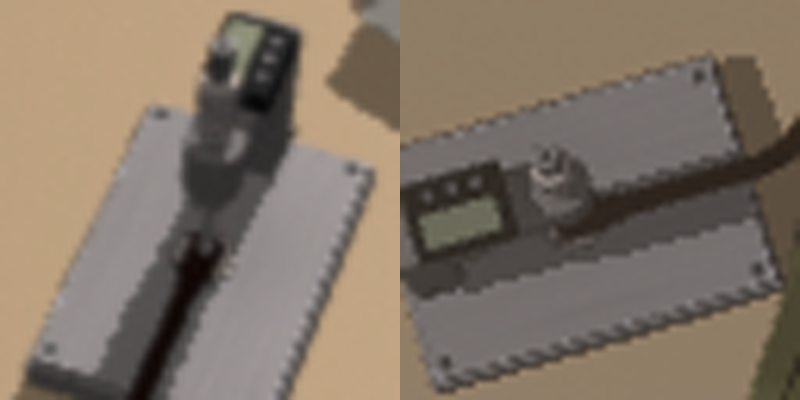

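Everything is in place, but the slip can't be read from the pictures. A second, better-centred stroke is harmless and makes it certain.

```bash
M='from h import *
o=robot.get_obs();print(o["moment"],o["q"][5],o["ft_force"])'
python3 -m handwheel '11 20 0 0 0 0.12 0;22 40 0 0 0 0.24 0;33 60 0 0 0 0.36 0;44 80 0 0 0 0.48 0;55 100 0 0 0 0.6 0;66 120 0 0 0 0.72 0;77 140 0 0 0 0.84 0;88 160 0 0 0 0.96 0;99 180 0 0 0 1.08 0;109 199 0 0 0 1.2 0'
python3 -m handwheel '0 0 0 0 0 0.12 0;0 0 0 0 0 0.24 0;0 0 0 0 0 0.36 0;0 0 0 0 0 0.48 0;0 0 0 0 0 0.6 0;0 0 0 0 0 0.6 0;0 0 0 0 0 0.6 0'; python3 -c "$M"
```

```text
time_s: 18.78
position: [0.5267, 0.0925, 0.3109]
tcp_rot: [[0.862, 0.508, -0.0], [0.508, -0.862, 0.0], [-0.0, -0.0, -1.0]]
ft_force: [0.7, -1.3, 0.3]
opening: 0.0426
gripper_force: 0.0
time_s: 19.37
position: [0.5263, 0.091, 0.3109]
tcp_rot: [[0.434, 0.901, -0.0], [0.901, -0.434, 0.0], [-0.0, -0.0, -1.0]]
ft_force: [0.5, 0.6, -0.2]
opening: 0.0428
gripper_force: 0.0
[ 0.04034996 -0.03062206 -0.00304923] 31.587443194876897 [ 0.49280852  0.60618425 -0.23680253]
```

```bash
M='from h import *
o=robot.get_obs();print(o["moment"],o["q"][5],o["ft_force"])'
python3 -m handwheel '0 0 -30 0 0 0 0;0 0 -60 0 0 0 0;0 0 -85 0 0 0 0;0 0 -105 0 0 0 0;0 0 -115 0 0 0 0;0 0 -119 0 0 0 0;0 0 -119 0 0 0 0;0 0 -119 0 0 0 0'
python3 -m handwheel '0 0 0 0 0 0 -1;0 0 0 0 0 0 -1;0 0 0 0 0 0 -1;0 0 0 0 0 0 -1;0 0 0 0 0 0 -1;0 0 0 0 0 0 -1' 30; python3 -c "$M"
python3 -m handwheel '0 0 0 0 0 -0.09 -1;0 0 0 0 0 -0.18 -1;0 0 0 0 0 -0.27 -1;0 0 0 0 0 -0.36 -1;0 0 0 0 0 -0.45 -1;0 0 0 0 0 -0.54 -1;0 0 0 0 0 -0.63 -1;0 0 0 0 0 -0.72 -1;0 0 0 0 0 -0.81 -1;0 0 0 0 0 -0.9 -1' ; python3 -c "$M"
python3 -m handwheel '0 0 0 0 0 -0.09 -1;0 0 0 0 0 -0.18 -1;0 0 0 0 0 -0.27 -1;0 0 0 0 0 -0.36 -1;0 0 0 0 0 -0.45 -1;0 0 0 0 0 -0.54 -1;0 0 0 0 0 -0.63 -1;0 0 0 0 0 -0.72 -1' ; python3 -c "$M"
python3 -m handwheel '0 0 0 0 0 0 -0.6;0 0 0 0 0 0 -0.4;0 0 0 0 0 0 -0.2;0 0 0 0 0 0 0;0 0 0 0 0 0 0;0 0 0 0 0 0 0'
python3 -m handwheel '0 0 20 0 0 0 0;0 0 50 0 0 0 0;0 0 80 0 0 0 0;0 0 110 0 0 0 0;-25 -30 120 0 0 0 0;-50 -60 120 0 0 0 0;-75 -90 120 0 0 0 0;-100 -120 120 0 0 0 0;-110 -150 120 0 0 0 0;-110 -180 120 0 0 0 0'
python3 -m handwheel '0 -10 0 0 0 0 0;0 -10 0 0 0 0 0;0 -10 0 0 0 0 0;0 -10 0 0 0 0 0;0 -10 0 0 0 0 0;0 -10 0 0 0 0 0'
python3 - <<'E'
from h import *
a=cv2.imread("pics/scene9.png")[...,::-1].astype(int); I=robot.get_image("scene"); save(I,"scene10.png"); b=I["img"].astype(int)
d=abs(a-b).max(-1)
for nm,(u0,u1,v0,v1) in dict(temple=(255,290,172,215),all_right=(290,380,120,260),board=(160,275,215,310)).items(): print(nm,(d[v0:v1,u0:u1]>40).sum())
E
```

```text
time_s: 20.03
position: [0.527, 0.0904, 0.1931]
tcp_rot: [[0.432, 0.902, 0.002], [0.902, -0.432, 0.0], [0.001, 0.001, -1.0]]
ft_force: [0.4, -0.8, 0.1]
opening: 0.0424
gripper_force: 0.0
time_s: 20.53
position: [0.5268, 0.0903, 0.1929]
tcp_rot: [[0.431, 0.902, 0.002], [0.902, -0.431, 0.0], [0.001, 0.001, -1.0]]
ft_force: [-2.2, 0.2, 6.1]
opening: 0.0126
gripper_force: 29.4
[ 0.0644742   0.21508134 -0.06798266] 31.36101964649317 [-2.20662692  0.17107205  6.12153533]
time_s: 21.37
position: [0.5267, 0.0905, 0.1929]
tcp_rot: [[0.976, 0.219, 0.001], [0.219, -0.976, 0.0], [0.001, -0.0, -1.0]]
ft_force: [-3.1, 1.7, 6.6]
opening: 0.0124
gripper_force: 29.5
[0.15170081 0.38666817 0.07671525] 83.18072047099238 [-3.05115959  1.68786922  6.64125223]
time_s: 22.03
position: [0.5268, 0.0906, 0.1929]
tcp_rot: [[0.878, -0.479, 0.001], [-0.479, -0.878, 0.001], [0.001, -0.001, -1.0]]
ft_force: [-2.0, 2.6, 6.6]
opening: 0.0125
gripper_force: 29.5
[0.41442495 0.34134295 0.0485541 ] 124.43296823056238 [-1.95841355  2.62916135  6.64992934]
time_s: 22.53
position: [0.5265, 0.0902, 0.1918]
tcp_rot: [[0.88, -0.475, -0.0], [-0.475, -0.88, -0.0], [-0.0, 0.0, -1.0]]
ft_force: [-0.2, 0.6, 0.6]
opening: 0.0427
gripper_force: 0.0
time_s: 23.37
position: [0.4147, -0.0908, 0.3127]
tcp_rot: [[0.88, -0.475, 0.002], [-0.475, -0.88, -0.001], [0.002, -0.0, -1.0]]
ft_force: [1.1, 0.7, 0.2]
opening: 0.0424
gripper_force: 0.0
time_s: 23.87
position: [0.4167, -0.0989, 0.3119]
tcp_rot: [[0.881, -0.474, -0.0], [-0.474, -0.881, 0.0], [-0.0, -0.0, -1.0]]
ft_force: [0.3, -0.1, -0.1]
opening: 0.0425
gripper_force: 0.0
temple 0
all_right 0
board 39
```

The second stroke ran centred with small side forces and a steady resisting moment, and the temple did not move.

```bash
python3 -c "
from rig import robot
print(robot.job_done())"
```

```text
the job is handed in; nothing more can be done
None
```

The job is handed in: the temple lies flat on the plate with its butt within about 3 mm of the spindle axis, and the gauge was closed by the ratchet knob in two clockwise strokes, 6.5 rad in all. That should have slipped the ratchet well past 0.6 rad, though neither the slip nor the spindle force could be read directly.

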